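# Index the weighing-bottle turntable to the green hole

### The arm

A 6-joint arm with a two-finger parallel gripper is mounted at the origin on the work surface. World frame = base frame: x ahead of the robot, y to its left, z up, the work surface at z = 0. Lengths are in m, angles in rad, forces in N, time in s.
With the tool pointing down it reaches from about 0.25 to 0.725 m from the base axis. Payload 4 kg.
Tool frame: the origin (TCP) lies at the very end of the fingers, on their centre line; the grasp point (between the pads) lies tcp_to_grasp behind it (tcp_to_grasp is the distance from the TCP to the grasp point, in m); y points along the fingers, x is the direction in which the jaws open and shut, and the axes are right-handed (so a half turn about y gives the same grasp; the last joint's range is limited). The gripper opens to 85 mm and grips with 20 to 120 N. Pads are 22 mm wide; open, the fingers measure 114 mm over their backs; the gripper's body (76 mm by 85 mm) begins 54 mm behind the grasp point. The pads swing forward as they close: fully open they stand 13 mm farther back than shut.
Start: joints at [-1.108, 0.241, 0.005, 1.335, 0, 1.571], TCP at [0.223, -0.447, 0.231] pointing down, gripper open.
Joint ranges: [-2.72, 2.72], [-1.05, 1.87], [-1.09, 1.28], [-1.99, 2.15], [-1.42, 1.44], [-3.14, 3.14]. Speed limits (rad/s): [2.79, 2.79, 3.14, 3.14, 3.14, 3.14].

### API

Orientations are given as a unit quaternion [x, y, z, w].
In Python, from station import * gives the robot as it stands. The module is installed in compiled form; this text tells all that it offers.
- The arm moves only by the tool carry_out, never from a script. Its argument "plan" is a list of rows, each an object of numbers: "tx", "ty", "tz": the shift along the tool's x, y, z in m; "rx", "ry", "rz": the turn, a rotation vector about the tool's x, y, z in degrees; "gripper": the finger opening in m, from 0 to 0.0854. In form: [{"tx": .., "ty": .., "tz": .., "rx": .., "ry": .., "rz": .., "gripper": ..}, ...]. A call has 1 to 20 rows; each row is the pose to reach, as a shift and turn from the pose measured when the call began, along the tool's axes at that moment; what a row does not reach only later rows make up. A row lasts 1/10 s, in which the tool goes at most 50 mm and 8.59 degrees, less where a joint would pass 70% of its speed; a pose out of reach is approached as far as the arm can. A call with a gripper value outside its range is refused whole. The fingers move at their own pace and stop on an object; the grip force is fixed at half the most. Time passes only in rows, so rows that repeat a pose let the fingers close. It gives the time, the measured TCP pose, the force and the opening at its end, in the units of the state.
- read_state(): the state, without advancing time (a new reading comes with each control period).
- snapshot(name): name is "scene" or "top" or "wrist"; returns (picture, depth): 420x560x3 uint8, blue, green, red; 420x560 float32, m along the optical axis (not along the pixel's ray), 0 where there is no reading.
- camera_model(name): a dict with "intrinsics" (3x3 intrinsics, pixels), "distortion" ([k1, k2, p1, p2, k3] as OpenCV has them; the pictures are not rectified), "T" (4x4, takes a point from camera to world coordinates). Camera axes: x right, y down, z forward; pixel columns grow to the right and rows downward; lengths in m; the calibration is good to about 2 mm. A picture is of the moment at which its call begins: read the wrist's pose just before it. camera_model takes no time and is no camera call; for the wrist camera it gives the pose at the moment of the call.
- hand_in(): hands the job in, once; it reports no verdict.
Trained networks look in the newest picture that a camera, given by its name, has taken for a name from the list of things; names that differ only in an ending like _2 or _b are one class to them, and where a whole thing is asked for, a point or a joint stands for the part that bears it (a point fixed in the world has none). Each returns a list of dicts, best first, with "p" (0 to 1); they miss things now and then, are a little off and sometimes report something else, mostly with a low value. They report only what shows in the picture. A call takes as long as a camera call. They do not tell look-alikes from the thing itself.
- outline_of(camera, query): "region" (420x560 bool, what is visible of it) and "rect" ([left, top, right, bottom] in pixels, round what is visible of it).
- tip_of(camera, query): "at" ([column, row] in pixels: a listed point, or the origin of a listed thing).
The state is a dict: "time": time; "q": joint angles; "joint_velocities": joint speeds; "effort": joint torques, N m; "position": TCP position; "tcp_rot": TCP orientation; "force": force on the tool from outside, world axes, zero at the start; "moment": the same for the moment, N m; "gripper_width": opening from 0.0 (shut) to 1.0 (fully open).
Only numpy, scipy, OpenCV 4.12 (cv2) and the standard library are available. Lean on these libraries where they do the work, as an engineer would, in place of code of your own. Each camera call takes 0.05 s, during which the arm holds its last target.

### The job

Pull up the red spring plunger of the sample turntable, turn the turntable round to the hole next to the green stud, and let the index pin drop fully home in that hole; then let go. The exact place of the hole varies, so feel for it gently: do not press or ram the pin hard against the index ring, do not tip the weighing bottles riding on the turntable and leave the other things on the bench where they are.

Things in the scene. Friction and masses are not known exactly. Their poses are not given: they have to be found in the camera images.
- knob (a point): Centre of the red plunger knob: upright cylinder, 24 mm diameter, 30 mm tall, standing on the white arm of the turntable, 110 mm from the turntable axis. With the pin seated this point is 79 mm above the table. Below the knob: arm top at 48 mm, steel collar (26 mm diameter) up to 56 mm, then 8 mm of clear air.
- plunger (a joint): Lift of knob and pin (m): 0 = fully seated in a hole, about 0.008 = pin tip riding on the ring, 0.014 = end stop. A spring pulls it down with 3 N at 0, 5 N at 0.008, 6.5 N at 0.014. Released over the ring the pin rides on its surface; when it comes over a hole it drops in by itself within about 0.1 s and locks the turntable.
- turntable (a joint): Angle of the turntable (rad), anticlockwise seen from above is positive; 0 = the start hole, where the pin is seated at first; end stops at -1.0 and 1.0. It turns with light friction: about 1.5 N at the knob.
- index_ring: Fixed aluminium ring round the turntable axis, 262 mm across, surface 32 mm above the table, on a grey base 330 mm across. Origin on the axis at table height, z up; the start hole is 110 mm along its -x. Two more holes (11 mm wide, brass rims) on the same circle, one each side, 0.73 rad away give or take 0.16 rad, different each time: the exact place must be felt.
- index_pin: Steel pin of 8 mm diameter with a flat end under the knob, carried by it; its origin is on the knob's axis, 17 mm below the knob's centre. It reaches 8 mm into a hole, 1.5 mm clearance all round. Force between the pin and the ring should stay below 20 N.
- green_stud: Green mushroom-shaped stud, 20 mm wide, 16 mm tall, fixed on the base beside one of the two side holes, 150 mm from the axis; origin at its foot, 31 mm above the table. It shows the side to turn to; it is about 40 mm outside its hole, but only roughly in line with it (within 0.16 rad about the axis).
- orange_stud: Like the green stud but orange, beside the other side hole (not wanted).
- bottle_a: Capped glass weighing bottle, 38 mm across, 45 mm tall, standing loose in a blue-rimmed well of the turntable (7 mm rim), 49 mm from the axis, its top 93 mm above the table; origin at its underside.
- bottle_b: A second bottle like bottle_a, in another well.
- petri: shallow glass dish, 90 mm across, 16 mm tall, on the table; a bystander.
- wash_bottle: white plastic bottle, 64 mm across, 160 mm tall, red cap; a bystander.
- crucible: white ceramic crucible, 44 mm across, 36 mm tall; a bystander.
- beaker: glass beaker, 68 mm across, 85 mm tall; a bystander.
- spatula: spatula with wooden handle, 190 mm long, lying flat; a bystander.
Things that resemble listed ones, but are neither listed nor needed, are in the scene too. What is shaped like the bottle_a but turquoise or yellow is not meant. Leave any pink look-alike of the bottle_b alone.

How it is judged:
By the outcome, as a careful person would: the job done as asked, in the order asked, and still so for the second after the job is handed in, with the robot touching nothing.
It also fails if it takes over 51 s, if anything falls off the work surface, if the arm or the gripper's body presses on something with over 40 N, if the wrist force passes 120 N, or if a joint passes its speed limit or range.

## Working session

There is one attempt and no reset: what is moved stays moved. The work goes in short steps, Python scripts to look and compute and a tool call to move; the robot and the scene stay as the last step left them, time stands still between calls to the robot, and variables do not carry over. Pictures are saved under pics/ and viewed, and the job is handed in when it is done.

Besides the shell and the picture viewer there is one more tool, called after "Emit:" by a JSON object that holds its "method" and its "body", one argument or row to a line. carry_out: Moves the arm, as the interface text tells. Its arguments: {"type":"object","properties":{"plan":{"type":"array"}},"required":["plan"]}

```bash
mkdir -p pics; ls
python3 - <<'E'
from station import *
import cv2,numpy as np
s=read_state();print({k:np.round(v,3) for k,v in s.items()})
for n in ["scene","top"]:
    im,d=snapshot(n);cv2.imwrite(f"pics/{n}0.png",im);np.save(f"{n}0.npy",d)
    m=camera_model(n);print(n,np.round(m["T"],3).tolist(),m["intrinsics"],m["distortion"])
    for q in ["knob","index_ring","green_stud","orange_stud","bottle_a"]:
        print(q,[(np.round(r["at"],1).tolist(),round(r["p"],2)) for r in tip_of(n,q)])
E
```

```text
pics
{'time': np.float64(0.0), 'q': array([-1.108,  0.241,  0.004,  1.335,  0.   ,  1.571]), 'joint_velocities': array([ 0.001,  0.001, -0.   , -0.   ,  0.   ,  0.   ]), 'effort': array([ 0.0000e+00, -3.7232e+01,  2.5241e+01,  1.7000e-02,  0.0000e+00,
       -0.0000e+00]), 'position': array([ 0.223, -0.447,  0.23 ]), 'tcp_rot': array([-0.601,  0.373, -0.371,  0.602]), 'force': array([ 0.254,  0.031, -0.361]), 'moment': array([-0.061, -0.027, -0.079]), 'gripper_width': np.float64(1.002)}
scene [[-0.165, 0.685, -0.709, 1.352], [0.986, 0.11, -0.123, 0.167], [-0.006, -0.72, -0.694, 0.894], [0.0, 0.0, 0.0, 1.0]] [[446.0081257    0.         287.56772961]
 [  0.         446.0081257  210.3455551 ]
 [  0.           0.           1.        ]] [0.02426269 0.         0.         0.         0.        ]
knob [([314.2, 213.9], 0.55), ([281.5, 249.5], 0.52)]
index_ring [([298.4, 264.7], 0.58), ([137.5, 224.4], 0.57)]
green_stud [([280.7, 216.2], 0.46)]
orange_stud [([279.9, 213.6], 0.65), ([353.3, 234.4], 0.59)]
bottle_a [([400.6, 313.7], 0.81), ([199.7, 257.7], 0.8), ([281.3, 248.3], 0.6), ([318.9, 256.8], 0.57), ([403.4, 288.4], 0.56)]
top [[0.03, -0.996, 0.084, 0.419], [-1.0, -0.03, -0.004, 0.003], [0.006, -0.084, -0.996, 1.102], [0.0, 0.0, 0.0, 1.0]] [[425.11875045   0.         284.3851337 ]
 [  0.         425.11875045 212.28844266]
 [  0.           0.           1.        ]] [0.02569051 0.         0.         0.         0.        ]
knob [([242.0, 208.2], 0.5)]
index_ring []
green_stud [([283.2, 219.9], 0.53)]
orange_stud [([205.6, 198.4], 0.38)]
bottle_a [([357.5, 165.8], 0.78), ([275.4, 165.4], 0.72), ([238.7, 152.6], 0.67), ([160.6, 151.0], 0.67), ([166.5, 119.3], 0.59)]
```

View pics/scene0.png

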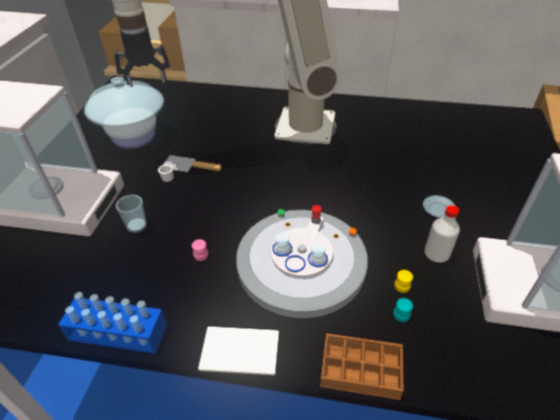

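View pics/top0.png

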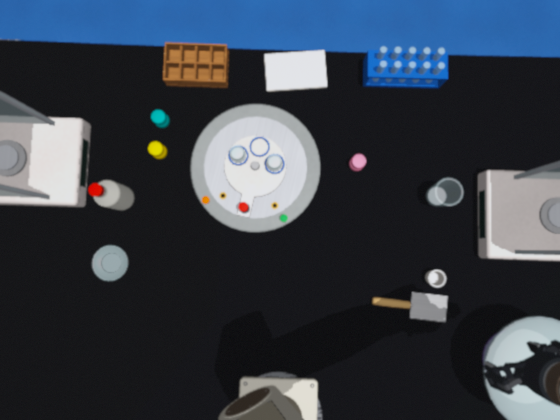

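```bash
cat > h.py <<'E'
from station import *
import cv2,numpy as np
from scipy.spatial.transform import Rotation as R
def ray(n,px,z,m=None):
    m=m or camera_model(n)
    u=cv2.undistortPoints(np.array([[px]],float),m["intrinsics"],np.array(m["distortion"]))[0,0]
    d=m["T"][:3,:3]@[u[0],u[1],1];o=m["T"][:3,3]
    return o+d*(z-o[2])/d[2]
def proj(n,p,m=None):
    m=m or camera_model(n);T=np.linalg.inv(m["T"])
    r=cv2.projectPoints(np.array([p],float),cv2.Rodrigues(T[:3,:3])[0],T[:3,3],m["intrinsics"],np.array(m["distortion"]))[0]
    return r.reshape(2)
def blob(im,h0,h1,box,smin=130,vmin=60):
    hsv=cv2.cvtColor(im,cv2.COLOR_BGR2HSV);H,S,V=hsv[...,0],hsv[...,1],hsv[...,2]
    mk=((H>=h0)&(H<=h1) if h0<=h1 else (H>=h0)|(H<=h1))&(S>smin)&(V>vmin)
    k=np.zeros_like(mk);l,t,r,b=box;k[t:b,l:r]=1;mk&=k
    ys,xs=np.nonzero(mk);return mk,(xs.mean(),ys.mean()),len(xs)
E
python3 - <<'E'
from h import *
im=cv2.imread("pics/top0.png")
box=(185,100,325,240)
for n,h in [("red",(172,6)),("green",(45,80)),("orange",(8,18))]:
    mk,c,N=blob(im,*h,box);print(n,c,N)
    z={"red":.09,"green":.043,"orange":.043}[n];print(ray("top",c,z))
hsv=cv2.cvtColor(im,cv2.COLOR_BGR2HSV)
# base outline: fit
mk=(im.max(2)>70).astype(np.uint8);mk[:95]=0;mk[240:]=0;mk[:,:180]=0;mk[:,330:]=0
c=max(cv2.findContours(mk,0,1)[0],key=cv2.contourArea)
pts=np.array([ray("top",p[0],.03) for p in cv2.convexHull(c).astype(float)])
A=np.c_[2*pts[:,:2],np.ones(len(pts))];s=np.linalg.lstsq(A,(pts[:,:2]**2).sum(1),rcond=None)[0]
print("axis",s[:2],"r",np.sqrt(s[2]+s[0]**2+s[1]**2))
print("r spread",np.linalg.norm(pts[:,:2]-s[:2],axis=1).round(3))
cv2.imwrite("pics/topcrop.png",cv2.resize(im[100:240,185:325],None,fx=4,fy=4,interpolation=2))
E
```

```text
red (np.float64(243.02941176470588), np.float64(206.76470588235293)) 68
[0.51388905 0.09765108 0.09      ]
green (np.float64(283.2432432432432), np.float64(217.75675675675674)) 37
[0.49382956 0.00075665 0.043     ]
orange (np.float64(205.04761904761904), np.float64(199.5)) 42
[0.53365091 0.19756084 0.043     ]
axis [0.62274642 0.07620668] r 0.1665452471266686
r spread [0.167 0.167 0.167 0.167 0.167 0.167 0.167 0.166 0.166 0.166 0.166 0.166
 0.166 0.166 0.166 0.166 0.167 0.167 0.167 0.166 0.166 0.166 0.166 0.167
 0.167 0.167 0.167 0.167 0.167 0.167 0.167 0.167 0.167 0.167 0.167 0.167
 0.166 0.166 0.166 0.166 0.166 0.166 0.167 0.166 0.166 0.167 0.166 0.166
 0.167 0.167 0.167 0.167 0.166 0.166 0.167 0.167 0.167 0.167 0.167]
```

View pics/topcrop.png

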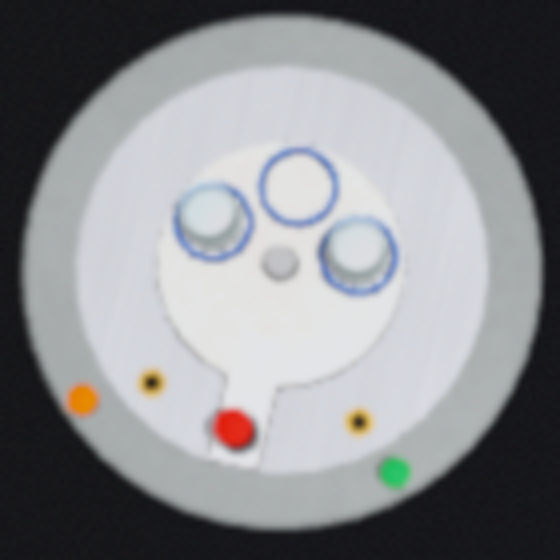

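Run:
```python
from h import *
import station
print([n for n in dir(station) if not n.startswith('_')], station.tcp_to_grasp if hasattr(station,'tcp_to_grasp') else '')
s=read_state();r=R.from_quat(s["tcp_rot"]);print("tool axes (cols)\n",r.as_matrix().round(3),s["time"])
ax=np.array([.6227,.0762])
im=cv2.imread("pics/top0.png")
hsv=cv2.cvtColor(im,cv2.COLOR_BGR2HSV)
mk,c,N=blob(im,15,35,(265,198,282,213),70,0);print("brass",c,N)
dk=255-im.max(2).astype(float);w=np.clip(dk[199:213,267:283]-120,0,None);ys,xs=np.mgrid[199:213,267:283];print("dark",(w*xs).sum()/w.sum(),(w*ys).sum()/w.sum())
for nm,px,z in [("hole",c,.032),("knobtop",(243.03,206.76),.09),("stud",(283.2,217.8),.043),("hub",(185+281/4,100+263/4),.055)]:
    p=ray("top",px,z)[:2];d=p-ax;print(nm,p,np.linalg.norm(d),np.arctan2(d[1],d[0])%6.2832)
# scene view
im=cv2.imread("pics/scene0.png")
mk,c,N=blob(im,172,6,(300,200,330,235));print(c,N,ray("scene",c,.08))
for p in tip_of("top","plunger"),tip_of("top","index_pin"): print(p)
```

```text
['PlanningError', 'camera_model', 'hand_in', 'outline_of', 'read_state', 'snapshot', 'tcp_to_grasp', 'tip_of'] 0.0187
tool axes (cols)
 [[ 0.446 -0.     0.895]
 [-0.895 -0.     0.446]
 [ 0.    -1.    -0.   ]] 0.6
brass (np.float64(274.2857142857143), np.float64(205.14285714285714)) 35
dark 274.3015873015873 205.07407407407408
hole [0.52588191 0.02433911] 0.1098330361659931 3.6333688312470427
knobtop [0.51390038 0.09765011] 0.11089393551622187 2.946936648027322
stud [0.49371811 0.00086131] 0.14937284399411155 3.670255768626057
hub [0.62071271 0.07440642] 0.002676984965412993 3.8758173750196216
(np.float64(316.0), np.float64(210.61261261261262)) 111 [0.50952384 0.09727151 0.08      ]Traceback (most recent call last):
  File "<stdin>", line 15, in <module>
ValueError: it knows: beaker, bottle, crucible, green_stud, index_pin, index_ring, knob, orange_stud, petri, spatula, wash_bottle
```

Emit:
{"method": "carry_out", "body": {
  "plan": [
    {"tx": -0.03, "ty": 0, "tz": 0.03, "ry": -8},
    {"tx": -0.06, "ty": 0, "tz": 0.06, "ry": -16},
    {"tx": -0.06, "ty": 0, "tz": 0.06, "ry": -16}
  ]
}}

```text
schema error: expected keys tx, ty, tz, rx, ry, rz, gripper
```

Run:
```python
from h import *
s=read_state();r=R.from_quat(s["tcp_rot"]).as_matrix();print(r.round(3),s["q"],s["position"],s["time"])
y=np.arctan2(r[1,0],r[0,0]);print("yaw",np.degrees(y), np.degrees(s["q"][0]),np.degrees(s["q"][5]))
d=np.array([.5145,.0975,.16])-s["position"]
print("tool shift",(r.T@d).round(4), "turn to 78.8: ry=",-(78.8-np.degrees(y)), "to -101.2:",-(-101.2-np.degrees(y)))
```

```text
[[ 0.446 -0.     0.895]
 [-0.895 -0.     0.446]
 [ 0.    -1.    -0.   ]] [-1.10800787e+00  2.40565179e-01  4.99454094e-03  1.33522421e+00
 -1.83514368e-06  1.57081351e+00] [ 0.22321634 -0.44739445  0.23132179] 0.6
yaw -63.485159283434356 -63.48417455658213 90.00098472685224
tool shift [-0.3575  0.0713  0.5039] turn to 78.8: ry= -142.28515928343435 to -101.2: 37.71484071656565
```

Emit:
{"method": "carry_out", "body": {
  "plan": [
    {"tx": -0.03, "ty": 0, "tz": 0.03, "rx": 0, "ry": -8, "rz": 0, "gripper": 0.0854},
    {"tx": -0.06, "ty": 0, "tz": 0.06, "rx": 0, "ry": -16, "rz": 0, "gripper": 0.0854},
    {"tx": -0.06, "ty": 0, "tz": 0.06, "rx": 0, "ry": -16, "rz": 0, "gripper": 0.0854}
  ]
}}

```text
time: 0.9
position: [0.2505, -0.363, 0.2313]
tcp_rot: [-0.647, 0.283, -0.282, 0.649]
force: [0.1, -1.0, 0.5]
gripper_width: 1.004
```

```bash
cat > st.py <<'E'
from h import *
import sys
s=read_state();r=R.from_quat(s["tcp_rot"]).as_matrix();print(r.round(3),s["q"].round(3),s["position"].round(4),s["time"],"F",s["force"].round(2),"w",s["gripper_width"])
y=np.arctan2(r[1,0],r[0,0]);print("yaw",np.degrees(y).round(2), np.degrees(s["q"][0]),np.degrees(s["q"][5]))
if len(sys.argv)>3:
    d=np.array([float(v) for v in sys.argv[1:4]])-s["position"]
    print("tool shift",(r.T@d).round(4))
E
python3 st.py .5145 .0975 .16
```

```text
[[ 0.68  -0.     0.733]
 [-0.733  0.003  0.68 ]
 [-0.002 -1.     0.002]] [-9.680e-01  1.260e-01 -1.370e-01  1.310e+00  1.000e-03  1.426e+00] [ 0.2505 -0.363   0.2313] 0.9 F [ 0.11 -0.98  0.5 ] w 1.0035463468087635
yaw -47.16 -55.44041151247814 81.71961964560516
tool shift [-0.158   0.0724  0.5066]
```

Emit:
{"method": "carry_out", "body": {
  "plan": [
    {"tx": -0.01, "ty": 0, "tz": 0.032, "rx": 0, "ry": -8, "rz": 0, "gripper": 0.0854},
    {"tx": -0.02, "ty": 0, "tz": 0.064, "rx": 0, "ry": -16, "rz": 0, "gripper": 0.0854},
    {"tx": -0.03, "ty": 0, "tz": 0.096, "rx": 0, "ry": -24, "rz": 0, "gripper": 0.0854},
    {"tx": -0.04, "ty": 0, "tz": 0.128, "rx": 0, "ry": -32, "rz": 0, "gripper": 0.0854},
    {"tx": -0.05, "ty": 0, "tz": 0.16, "rx": 0, "ry": -40, "rz": 0, "gripper": 0.0854},
    {"tx": -0.06, "ty": 0, "tz": 0.192, "rx": 0, "ry": -48, "rz": 0, "gripper": 0.0854},
    {"tx": -0.07, "ty": 0, "tz": 0.224, "rx": 0, "ry": -56, "rz": 0, "gripper": 0.0854},
    {"tx": -0.08, "ty": 0, "tz": 0.256, "rx": 0, "ry": -64, "rz": 0, "gripper": 0.0854},
    {"tx": -0.09, "ty": 0, "tz": 0.288, "rx": 0, "ry": -72, "rz": 0, "gripper": 0.0854},
    {"tx": -0.1, "ty": 0, "tz": 0.32, "rx": 0, "ry": -80, "rz": 0, "gripper": 0.0854},
    {"tx": -0.11, "ty": 0, "tz": 0.352, "rx": 0, "ry": -88, "rz": 0, "gripper": 0.0854},
    {"tx": -0.12, "ty": 0.01, "tz": 0.384, "rx": 0, "ry": -96, "rz": 0, "gripper": 0.0854},
    {"tx": -0.13, "ty": 0.02, "tz": 0.416, "rx": 0, "ry": -104, "rz": 0, "gripper": 0.0854},
    {"tx": -0.14, "ty": 0.03, "tz": 0.448, "rx": 0, "ry": -112, "rz": 0, "gripper": 0.0854},
    {"tx": -0.15, "ty": 0.04, "tz": 0.48, "rx": 0, "ry": -120, "rz": 0, "gripper": 0.0854},
    {"tx": -0.158, "ty": 0.05, "tz": 0.507, "rx": 0, "ry": -126, "rz": 0, "gripper": 0.0854},
    {"tx": -0.158, "ty": 0.06, "tz": 0.507, "rx": 0, "ry": -126, "rz": 0, "gripper": 0.0854},
    {"tx": -0.158, "ty": 0.06, "tz": 0.507, "rx": 0, "ry": -126, "rz": 0, "gripper": 0.0854}
  ]
}}

```text
time: 2.7
position: [0.5139, 0.0975, 0.1705]
tcp_rot: [-0.545, -0.448, 0.45, 0.548]
force: [-1.2, -0.4, 0.8]
gripper_width: 0.998
```

```bash
python3 st.py .5145 .0975 .16
python3 - <<'E'
from h import *
im,d=snapshot("wrist");cv2.imwrite("pics/w1.png",im);np.save("w1.npy",d);m=camera_model("wrist");np.save("w1m.npy",m,allow_pickle=True)
print(m["T"].round(3))
print(proj("wrist",[.5145,.0975,.094],m))
for q in ["knob","green_stud"]:
    print(q,[(np.round(r["at"],1),round(r["p"],2)) for r in tip_of("wrist",q)])
E
```

```text
[[ 0.194 -0.004 -0.981]
 [ 0.981  0.001  0.194]
 [ 0.001 -1.     0.004]] [ 0.186  0.323 -0.045  1.207  0.002  0.382] [0.5139 0.0975 0.1705] 2.7 F [-1.18 -0.38  0.84] w 0.9979004283643222
yaw 78.8 10.67448331891732 21.87263506902259
tool shift [ 0.0001  0.0105 -0.0006]
[[ 0.195  0.933  0.301  0.437]
 [ 0.981 -0.186 -0.058  0.112]
 [ 0.001  0.306 -0.952  0.315]
 [ 0.     0.     0.     1.   ]]
[278.21798994 218.89470561]
knob [(array([279.4, 219.9]), 0.97)]
green_stud [(array([176.5, 198.5]), 0.94)]
```

View pics/w1.png

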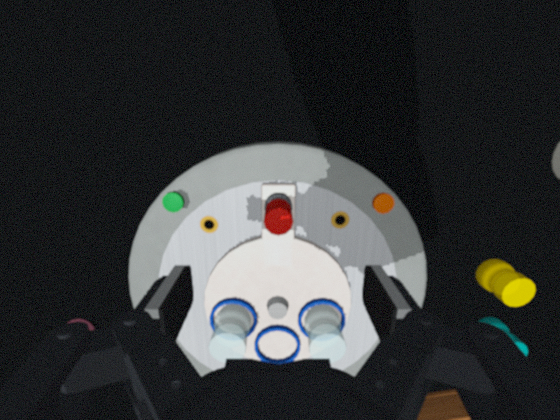

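Run:
```python
from h import *
m=np.load("w1m.npy",allow_pickle=True).item();im=cv2.imread("pics/w1.png")
ax=np.array([.6227,.0762])
mk,c,N=blob(im,172,8,(255,185,300,245));ys,xs=np.nonzero(mk);print(c,N,xs.min(),xs.max(),ys.min(),ys.max())
print("knob net",ray("wrist",(279.4,219.9),.079,m),"blob",ray("wrist",c,.082,m))
# dark hole centres
def dark(cx,cy,r=6):
    y,x=np.mgrid[cy-r:cy+r+1,cx-r:cx+r+1];w=np.clip(90-im.max(2).astype(float)[cy-r:cy+r+1,cx-r:cx+r+1],0,None);return (w*x).sum()/w.sum(),(w*y).sum()/w.sum()
for nm,px,z in [("greenhole",dark(209,225),.032),("orangehole",dark(340,220),.032),("green",(173,202),.047),("hub",(277.5,307),.053)]:
    p=ray("wrist",px,z,m);d=p[:2]-ax;print(nm,np.round(px,1),p.round(4),np.hypot(*d).round(4),np.arctan2(d[1],d[0])%6.2832)
cv2.imwrite("pics/w1c.png",cv2.resize(im[170:260,160:400],None,fx=3,fy=3,interpolation=2))
```

```text
(np.float64(277.9835651074589), np.float64(216.3173198482933)) 791 264 292 199 233
knob net [0.52083972 0.09733329 0.079     ] blob [0.51641857 0.09697105 0.082     ]
greenhole [208.6 224.2] [0.5279 0.0223 0.032 ] 0.1091 3.6583243854279495
orangehole [339.7 219.6] [0.5492 0.1549 0.032 ] 0.1077 2.32183775657852
green [173 202] [ 0.4948 -0.      0.047 ] 0.1489 3.679123065319006
hub [277.5 307. ] [0.6246 0.0751 0.053 ] 0.0022 5.761225104390152
```

View pics/w1c.png

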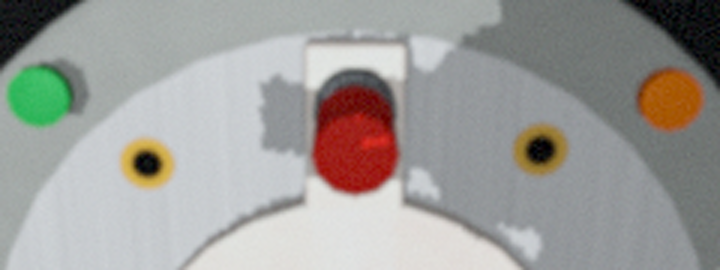

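Emit:
{"method": "carry_out", "body": {
  "plan": [
    {"tx": 0, "ty": 0.02, "tz": -0.0015, "rx": 0, "ry": 0, "rz": 0, "gripper": 0.0854},
    {"tx": 0, "ty": 0.04, "tz": -0.0015, "rx": 0, "ry": 0, "rz": 0, "gripper": 0.0854},
    {"tx": 0, "ty": 0.06, "tz": -0.0015, "rx": 0, "ry": 0, "rz": 0, "gripper": 0.07},
    {"tx": 0, "ty": 0.08, "tz": -0.0015, "rx": 0, "ry": 0, "rz": 0, "gripper": 0.06},
    {"tx": 0, "ty": 0.095, "tz": -0.0015, "rx": 0, "ry": 0, "rz": 0, "gripper": 0.05},
    {"tx": 0, "ty": 0.105, "tz": -0.0015, "rx": 0, "ry": 0, "rz": 0, "gripper": 0.05},
    {"tx": 0, "ty": 0.1065, "tz": -0.0015, "rx": 0, "ry": 0, "rz": 0, "gripper": 0.05},
    {"tx": 0, "ty": 0.1065, "tz": -0.0015, "rx": 0, "ry": 0, "rz": 0, "gripper": 0.05}
  ]
}}

```text
time: 3.65
position: [0.5164, 0.0963, 0.0669]
tcp_rot: [-0.546, -0.449, 0.447, 0.547]
force: [-0.6, 0.6, 0.3]
gripper_width: 0.587
```

```bash
python3 st.py .5155 .0975 .064
python3 - <<'E'
from h import *
im,d=snapshot("wrist");cv2.imwrite("pics/w2.png",im)
im,d=snapshot("scene");cv2.imwrite("pics/s2.png",cv2.resize(im[140:320,200:400],None,fx=3,fy=3,interpolation=2))
E
```

```text
[[ 0.197  0.001 -0.981]
 [ 0.98   0.002  0.197]
 [ 0.003 -1.    -0.   ]] [ 0.183  0.419 -0.196  0.954  0.002  0.381] [0.5164 0.0963 0.0669] 3.65 F [-0.57  0.64  0.26] w 0.5869436862232557
yaw 78.67 10.488012684186923 21.82088311738066
tool shift [0.001  0.0029 0.0012]
```

View pics/w2.png

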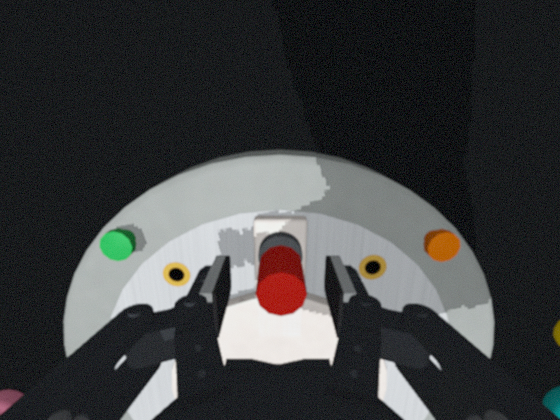

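View pics/s2.png

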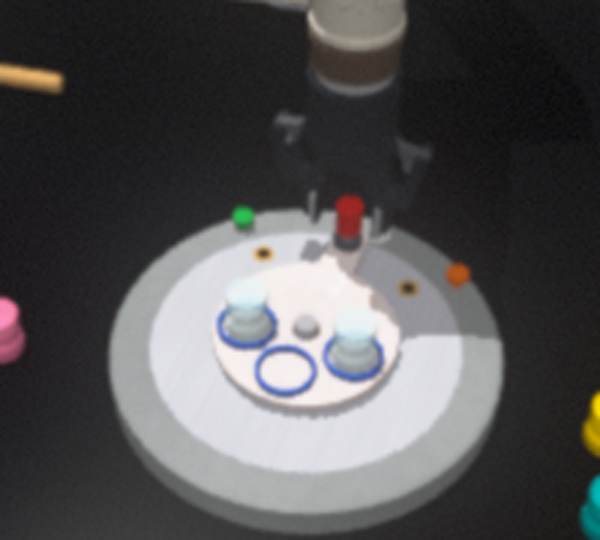

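Emit:
{"method": "carry_out", "body": {
  "plan": [
    {"tx": 0.001, "ty": 0.003, "tz": 0.001, "rx": 0, "ry": 0, "rz": 0, "gripper": 0.035},
    {"tx": 0.001, "ty": 0.003, "tz": 0.001, "rx": 0, "ry": 0, "rz": 0, "gripper": 0.03},
    {"tx": 0.001, "ty": 0.003, "tz": 0.001, "rx": 0, "ry": 0, "rz": 0, "gripper": 0.018},
    {"tx": 0.001, "ty": 0.003, "tz": 0.001, "rx": 0, "ry": 0, "rz": 0, "gripper": 0.018},
    {"tx": 0.001, "ty": 0.003, "tz": 0.001, "rx": 0, "ry": 0, "rz": 0, "gripper": 0.018},
    {"tx": 0.001, "ty": 0.003, "tz": 0.001, "rx": 0, "ry": 0, "rz": 0, "gripper": 0.018}
  ]
}}

```text
time: 4.35
position: [0.5163, 0.0979, 0.0649]
tcp_rot: [-0.547, -0.45, 0.447, 0.547]
force: [-1.3, -0.2, 5.3]
gripper_width: 0.261
```

```bash
python3 st.py .5155 .0975 .064
python3 - <<'E'
from h import *
im,d=snapshot("wrist");cv2.imwrite("pics/w3.png",im)
E
```

```text
[[ 0.196  0.002 -0.981]
 [ 0.981  0.003  0.196]
 [ 0.003 -1.    -0.002]] [ 0.186  0.421 -0.2    0.947  0.002  0.383] [0.5163 0.0979 0.0649] 4.35 F [-1.32 -0.24  5.26] w 0.2608768701423189
yaw 78.7 10.656448486111673 21.960729934542265
tool shift [-0.0006  0.0009  0.0007]
```

View pics/w3.png

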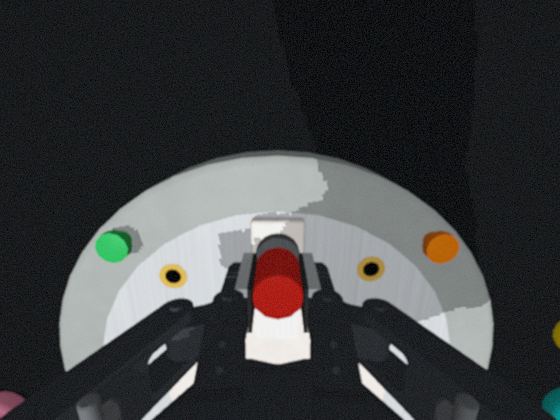

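Emit:
{"method": "carry_out", "body": {
  "plan": [
    {"tx": 0, "ty": -0.003, "tz": 0, "rx": 0, "ry": 0, "rz": 0, "gripper": 0.018},
    {"tx": 0, "ty": -0.006, "tz": 0, "rx": 0, "ry": 0, "rz": 0, "gripper": 0.018},
    {"tx": 0, "ty": -0.009, "tz": 0, "rx": 0, "ry": 0, "rz": 0, "gripper": 0.018},
    {"tx": 0, "ty": -0.011, "tz": 0, "rx": 0, "ry": 0, "rz": 0, "gripper": 0.018},
    {"tx": 0, "ty": -0.011, "tz": 0, "rx": 0, "ry": 0, "rz": 0, "gripper": 0.018},
    {"tx": 0, "ty": -0.011, "tz": 0, "rx": 0, "ry": 0, "rz": 0, "gripper": 0.018}
  ]
}}

```text
time: 5.0
position: [0.5162, 0.0979, 0.0756]
tcp_rot: [-0.546, -0.45, 0.447, 0.547]
force: [2.6, 0.6, -6.3]
gripper_width: 0.262
```

```bash
python3 st.py .5155 .0975 .064
python3 - <<'E'
from h import *
im,d=snapshot("scene");cv2.imwrite("pics/s4.png",cv2.resize(im[180:280,250:370],None,fx=5,fy=5,interpolation=2))
im,d=snapshot("wrist");cv2.imwrite("pics/w4.png",im)
E
```

```text
[[ 0.196  0.002 -0.981]
 [ 0.981  0.003  0.196]
 [ 0.003 -1.    -0.001]] [ 0.186  0.408 -0.187  0.973  0.002  0.383] [0.5162 0.0979 0.0756] 5.0 F [ 2.64  0.61 -6.29] w 0.2619288878662759
yaw 78.7 10.654729364987583 21.95720122112129
tool shift [-0.0005  0.0116  0.0007]
```

View pics/s4.png

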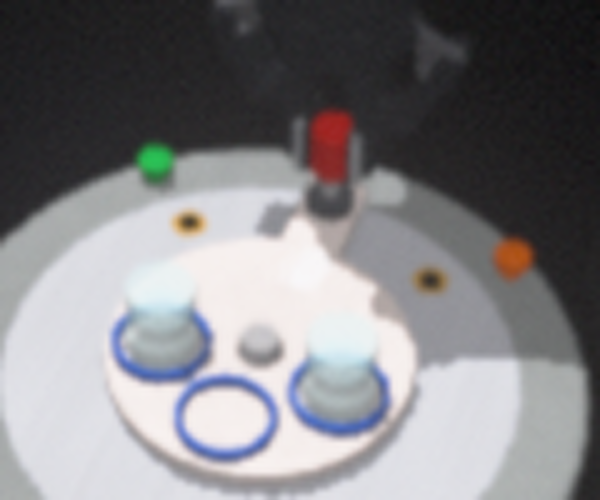

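View pics/w4.png

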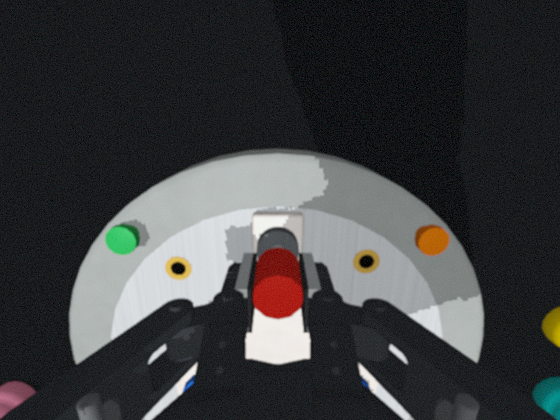

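Emit:
{"method": "carry_out", "body": {
  "plan": [
    {"tx": -0.0022, "ty": 0, "tz": 0, "rx": 0, "ry": -1.15, "rz": 0, "gripper": 0.018},
    {"tx": -0.0055, "ty": 0, "tz": -0.0001, "rx": 0, "ry": -2.86, "rz": 0, "gripper": 0.018},
    {"tx": -0.011, "ty": 0, "tz": -0.0006, "rx": 0, "ry": -5.73, "rz": 0, "gripper": 0.018},
    {"tx": -0.0164, "ty": 0, "tz": -0.0012, "rx": 0, "ry": -8.59, "rz": 0, "gripper": 0.018},
    {"tx": -0.0219, "ty": 0, "tz": -0.0022, "rx": 0, "ry": -11.46, "rz": 0, "gripper": 0.018},
    {"tx": -0.0272, "ty": 0, "tz": -0.0034, "rx": 0, "ry": -14.32, "rz": 0, "gripper": 0.018},
    {"tx": -0.0325, "ty": 0, "tz": -0.0049, "rx": 0, "ry": -17.19, "rz": 0, "gripper": 0.018},
    {"tx": -0.0325, "ty": 0, "tz": -0.0049, "rx": 0, "ry": -17.19, "rz": 0, "gripper": 0.018}
  ]
}}

```text
time: 5.9
position: [0.5146, 0.0645, 0.0755]
tcp_rot: [0.474, 0.526, -0.524, -0.474]
force: [2.0, 0.7, -6.4]
gripper_width: 0.26
```

```bash
python3 st.py
python3 - <<'E'
from h import *
im,d=snapshot("top");cv2.imwrite("pics/t5.png",cv2.resize(im[100:240,185:325],None,fx=4,fy=4,interpolation=2))
E
```

```text
[[-0.103  0.002 -0.995]
 [ 0.995  0.003 -0.103]
 [ 0.002 -1.    -0.002]] [ 0.123  0.397 -0.206  0.966  0.002  0.021] [0.5146 0.0645 0.0755] 5.9 F [ 2.04  0.74 -6.39] w 0.2595096639614414
yaw 95.89 7.064126914949811 1.1753449389128723
```

View pics/t5.png

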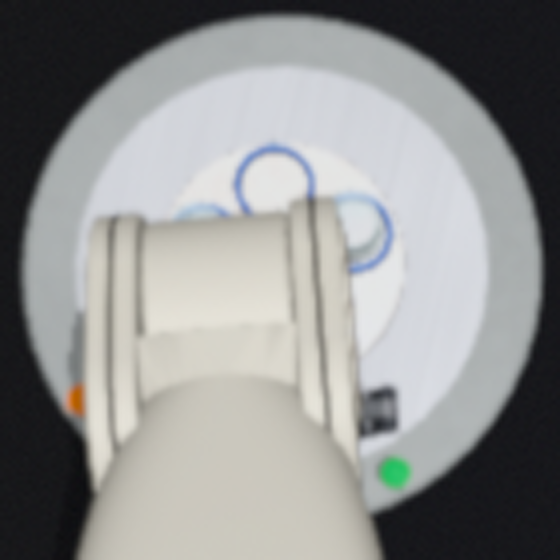

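Emit:
{"method": "carry_out", "body": {
  "plan": [
    {"tx": -0.0022, "ty": 0, "tz": 0, "rx": 0, "ry": -1.15, "rz": 0, "gripper": 0.018},
    {"tx": -0.0055, "ty": 0, "tz": -0.0001, "rx": 0, "ry": -2.86, "rz": 0, "gripper": 0.018},
    {"tx": -0.011, "ty": 0, "tz": -0.0006, "rx": 0, "ry": -5.73, "rz": 0, "gripper": 0.018},
    {"tx": -0.0164, "ty": 0, "tz": -0.0012, "rx": 0, "ry": -8.59, "rz": 0, "gripper": 0.018},
    {"tx": -0.0219, "ty": 0, "tz": -0.0022, "rx": 0, "ry": -11.46, "rz": 0, "gripper": 0.018},
    {"tx": -0.0272, "ty": 0, "tz": -0.0034, "rx": 0, "ry": -14.32, "rz": 0, "gripper": 0.018},
    {"tx": -0.0325, "ty": 0, "tz": -0.0049, "rx": 0, "ry": -17.19, "rz": 0, "gripper": 0.018},
    {"tx": -0.0325, "ty": 0, "tz": -0.0049, "rx": 0, "ry": -17.19, "rz": 0, "gripper": 0.018}
  ]
}}

```text
time: 6.75
position: [0.5229, 0.0328, 0.0754]
tcp_rot: [0.39, 0.591, -0.589, -0.39]
force: [2.2, 1.8, -6.8]
gripper_width: 0.261
```

```bash
python3 st.py
python3 - <<'E'
from h import *
im,d=snapshot("wrist");cv2.imwrite("pics/w6.png",im)
m=camera_model("wrist")
for h in (.687,.705): 
  for ax in ([.6227,.0762],[.624,.0757]):
    a=2.945+h; print(h,proj("wrist",[ax[0]+.11*np.cos(a),ax[1]+.11*np.sin(a),.032],m))
s=read_state()["position"]
for ax in ([.6227,.0762],[.624,.0757]):
    d=s[:2]-ax; print(np.hypot(*d),np.arctan2(d[1],d[0])%6.2832)
im,d=snapshot("scene");cv2.imwrite("pics/s6.png",cv2.resize(im[180:280,250:370],None,fx=5,fy=5,interpolation=2))
E
```

```text
[[-0.391  0.002 -0.92 ]
 [ 0.92   0.003 -0.391]
 [ 0.002 -1.    -0.003]] [ 0.061  0.406 -0.191  0.971  0.003 -0.341] [0.5229 0.0328 0.0754] 6.75 F [ 2.22  1.81 -6.79] w 0.26146303420336225
yaw 113.04 3.496783001921359 -19.538447149813596
0.687 [264.82597995 234.01477498]
0.687 [263.43406288 235.36600533]
0.705 [261.95268343 234.27972538]
0.705 [260.56560462 235.63015166]
0.10881260537528172 3.5496274148660483
0.10981181633759024 3.540750433483574
```

View pics/w6.png

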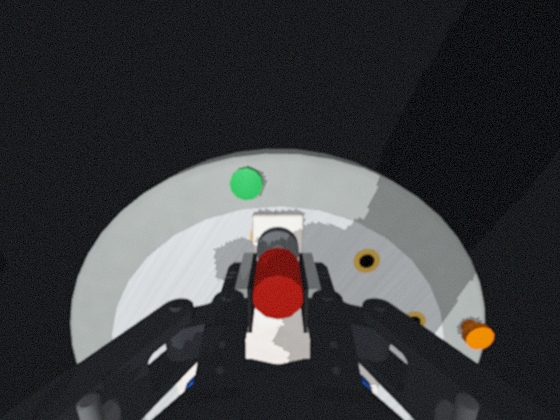

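View pics/s6.png

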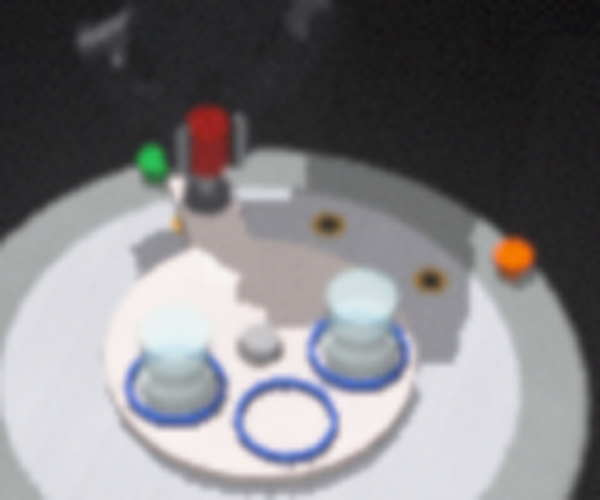

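Emit:
{"method": "carry_out", "body": {
  "plan": [
    {"tx": -0.0025, "ty": 0, "tz": 0, "rx": 0, "ry": -1.4, "rz": 0, "gripper": 0.018},
    {"tx": -0.005, "ty": 0, "tz": -0.0001, "rx": 0, "ry": -2.8, "rz": 0, "gripper": 0.018},
    {"tx": -0.005, "ty": 0.001, "tz": -0.0001, "rx": 0, "ry": -2.8, "rz": 0, "gripper": 0.018},
    {"tx": -0.005, "ty": 0.002, "tz": -0.0001, "rx": 0, "ry": -2.8, "rz": 0, "gripper": 0.018},
    {"tx": -0.005, "ty": 0.002, "tz": -0.0001, "rx": 0, "ry": -2.8, "rz": 0, "gripper": 0.018}
  ]
}}

```text
time: 7.35
position: [0.5249, 0.0284, 0.0733]
tcp_rot: [0.376, 0.6, -0.598, -0.376]
force: [2.3, 1.1, -4.7]
gripper_width: 0.261
```

```bash
python3 st.py
```

```text
[[-0.435  0.002 -0.9  ]
 [ 0.9    0.003 -0.435]
 [ 0.001 -1.    -0.003]] [ 0.053  0.412 -0.189  0.968  0.002 -0.397] [0.5249 0.0284 0.0733] 7.35 F [ 2.29  1.06 -4.69] w 0.26085910628016395
yaw 115.79 3.0173703476848974 -22.772381222213035
```

Emit:
{"method": "carry_out", "body": {
  "plan": [
    {"tx": 0, "ty": 0, "tz": 0, "rx": 0, "ry": 0, "rz": 0, "gripper": 0.03},
    {"tx": 0, "ty": 0, "tz": 0, "rx": 0, "ry": 0, "rz": 0, "gripper": 0.03},
    {"tx": 0, "ty": 0, "tz": 0, "rx": 0, "ry": 0, "rz": 0, "gripper": 0.03},
    {"tx": 0, "ty": 0, "tz": 0, "rx": 0, "ry": 0, "rz": 0, "gripper": 0.03}
  ]
}}

```text
time: 7.75
position: [0.525, 0.0283, 0.0738]
tcp_rot: [0.376, 0.6, -0.598, -0.375]
force: [-0.4, -0.1, 0.3]
gripper_width: 0.355
```

```bash
cat > look.py <<'E'
from h import *
import sys
n=sys.argv[1]
im,d=snapshot("wrist");m=camera_model("wrist");a=im[190:350,190:370]
im2,d2=snapshot("scene");b=im2[190:240,265:315]
mk,c,N=blob(im,172,8,(240,230,330,340));ys,xs=np.nonzero(mk);print("wrist knob",np.round(c,1),N,xs.min(),xs.max(),ys.min(),ys.max())
mk,c,N=blob(im2,172,8,(265,190,330,235));ys,xs=np.nonzero(mk);print("scene knob",np.round(c,2),N,ys.min(),ys.max(),d2[mk].mean() if N else 0)
cv2.imwrite(f"pics/{n}.png",np.hstack([cv2.resize(a,(450,400)),cv2.resize(b,(350,350),interpolation=2)[0:400] if 0 else cv2.copyMakeBorder(cv2.resize(b,(350,350),interpolation=2),0,50,0,0,0)]))
E
python3 st.py; python3 look.py l1
```

```text
[[-0.435  0.003 -0.9  ]
 [ 0.9    0.002 -0.435]
 [ 0.001 -1.    -0.003]] [ 0.053  0.411 -0.189  0.968  0.002 -0.397] [0.525  0.0283 0.0738] 7.75 F [-0.38 -0.14  0.3 ] w 0.3548457619559774
yaw 115.78 3.011831221210876 -22.76973537574636
wrist knob [277.7 282.3] 2785 253 302 247 316
scene knob [289.05 208.27] 113 202 215 1.1538924
```

View pics/l1.png

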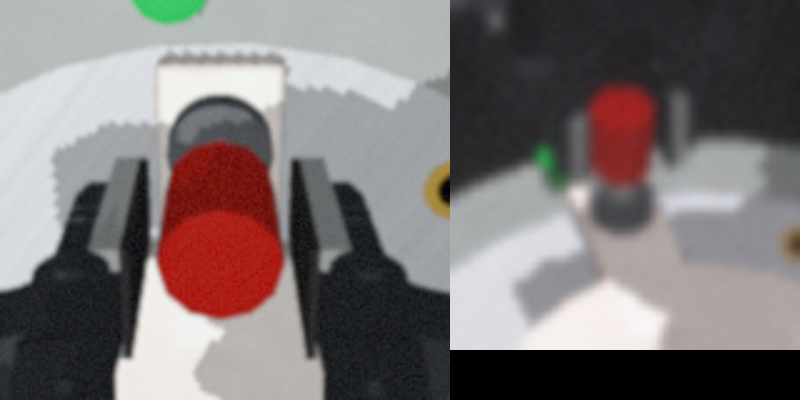

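Emit:
{"method": "carry_out", "body": {
  "plan": [
    {"tx": -0.001, "ty": 0, "tz": 0, "rx": 0, "ry": -0.5, "rz": 0, "gripper": 0.03},
    {"tx": -0.002, "ty": 0, "tz": 0, "rx": 0, "ry": -1, "rz": 0, "gripper": 0.03},
    {"tx": -0.003, "ty": 0, "tz": 0, "rx": 0, "ry": -1.5, "rz": 0, "gripper": 0.03},
    {"tx": -0.004, "ty": 0, "tz": -0.0001, "rx": 0, "ry": -2, "rz": 0, "gripper": 0.03},
    {"tx": -0.005, "ty": 0, "tz": -0.0001, "rx": 0, "ry": -2.5, "rz": 0, "gripper": 0.03}
  ]
}}

```text
time: 8.35
position: [0.5268, 0.0249, 0.0735]
tcp_rot: [0.362, 0.609, -0.606, -0.363]
force: [-0.6, 4.0, 1.1]
gripper_width: 0.355
```

```bash
python3 st.py; python3 look.py l2
```

```text
[[-0.475  0.002 -0.88 ]
 [ 0.88   0.005 -0.475]
 [ 0.004 -1.    -0.004]] [ 0.044  0.415 -0.183  0.971  0.005 -0.451] [0.5268 0.0249 0.0735] 8.35 F [-0.59  4.01  1.06] w 0.35476769775109424
yaw 118.37 2.547690384513234 -25.81690863355265
wrist knob [284.4 282.7] 2875 260 311 247 316
scene knob [288.66 208.24] 113 202 215 1.1518943
```

View pics/l2.png

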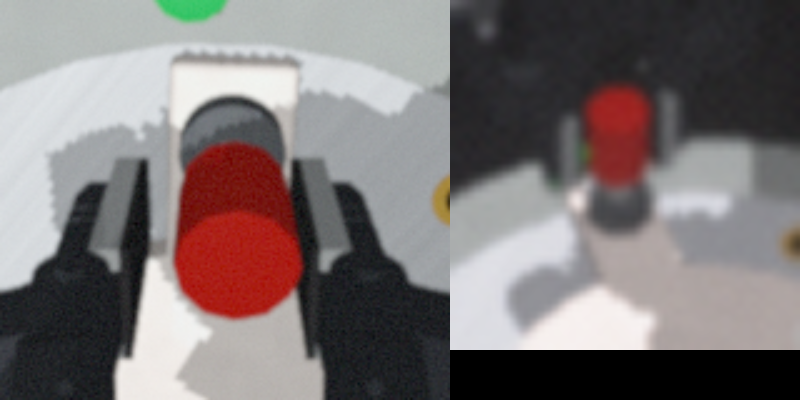

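Emit:
{"method": "carry_out", "body": {
  "plan": [
    {"tx": -0.0015, "ty": 0, "tz": 0, "rx": 0, "ry": -0.5, "rz": 0, "gripper": 0.03},
    {"tx": -0.0022, "ty": 0, "tz": 0, "rx": 0, "ry": -0.8, "rz": 0, "gripper": 0.03},
    {"tx": -0.003, "ty": 0, "tz": 0, "rx": 0, "ry": -1.2, "rz": 0, "gripper": 0.03},
    {"tx": -0.003, "ty": 0, "tz": 0, "rx": 0, "ry": -1.2, "rz": 0, "gripper": 0.03}
  ]
}}

```text
time: 8.85
position: [0.5286, 0.021, 0.0734]
tcp_rot: [0.356, 0.612, -0.61, -0.356]
force: [-0.7, 0.8, -0.4]
gripper_width: 0.351
```

```bash
python3 st.py; python3 look.py l3
```

```text
[[-0.492  0.002 -0.87 ]
 [ 0.87   0.002 -0.492]
 [ 0.001 -1.    -0.003]] [ 0.039  0.417 -0.18   0.972  0.002 -0.476] [0.5286 0.021  0.0734] 8.85 F [-0.68  0.77 -0.43] w 0.35140421765762064
yaw 119.5 2.2072534341333143 -27.294609064332562
wrist knob [283.7 275.2] 2551 260 309 241 307
scene knob [287.06 211.  ] 109 205 218 1.1638541
```

View pics/l3.png

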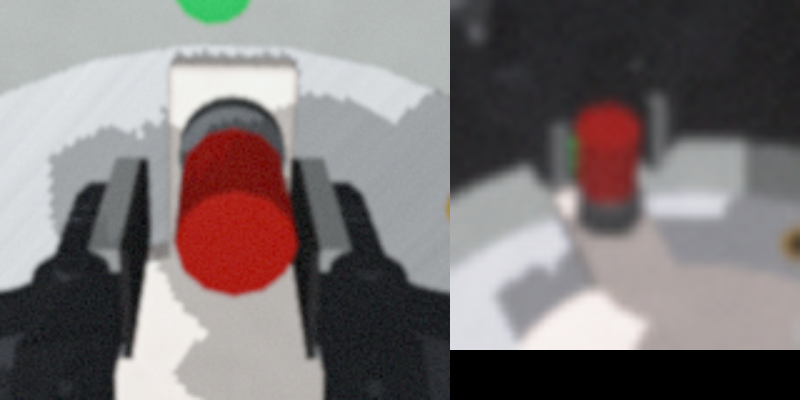

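Emit:
{"method": "carry_out", "body": {
  "plan": [
    {"tx": 0.001, "ty": 0, "tz": 0, "rx": 0, "ry": 0, "rz": 0, "gripper": 0.04},
    {"tx": 0.002, "ty": 0, "tz": 0, "rx": 0, "ry": 0, "rz": 0, "gripper": 0.06},
    {"tx": 0.002, "ty": 0, "tz": 0, "rx": 0, "ry": 0, "rz": 0, "gripper": 0.06},
    {"tx": 0.002, "ty": 0, "tz": 0, "rx": 0, "ry": 0, "rz": 0, "gripper": 0.06},
    {"tx": 0.002, "ty": 0, "tz": 0, "rx": 0, "ry": 0, "rz": 0, "gripper": 0.06},
    {"tx": 0.002, "ty": -0.02, "tz": 0, "rx": 0, "ry": 0, "rz": 0, "gripper": 0.06},
    {"tx": 0.002, "ty": -0.05, "tz": 0, "rx": 0, "ry": 0, "rz": 0, "gripper": 0.06},
    {"tx": 0.002, "ty": -0.09, "tz": 0, "rx": 0, "ry": 0, "rz": 0, "gripper": 0.06},
    {"tx": 0.002, "ty": -0.1, "tz": 0, "rx": 0, "ry": 0, "rz": 0, "gripper": 0.06},
    {"tx": 0.002, "ty": -0.1, "tz": 0, "rx": 0, "ry": 0, "rz": 0, "gripper": 0.06}
  ]
}}

```text
time: 9.95
position: [0.5291, 0.0226, 0.1758]
tcp_rot: [0.358, 0.613, -0.609, -0.354]
force: [-0.0, 0.9, -0.2]
gripper_width: 0.702
```

```bash
python3 st.py
python3 - <<'E'
from h import *
s0=np.load("scene0.npy");i0=cv2.imread("pics/scene0.png")
im,d=snapshot("scene");m=camera_model("scene")
cv2.imwrite("pics/s9.png",im);cv2.imwrite("pics/s9c.png",cv2.resize(im[185:285,250:370],None,fx=5,fy=5,interpolation=2))
def topz(im,d):
    mk,c,N=blob(im,172,8,(265,190,335,240));ys,xs=np.nonzero(mk);k=d[mk]>0
    px=np.c_[xs,ys][k].astype(float)
    u=cv2.undistortPoints(px[:,None],m["intrinsics"],np.array(m["distortion"]))[:,0];P=np.c_[u,np.ones(len(u))]*d[mk][k][:,None]
    W=P@m["T"][:3,:3].T+m["T"][:3,3];return c,N,np.percentile(W[:,2],[5,50,80,95]).round(4),np.median(W[:,:2],axis=0)
print("before",topz(i0,s0));print("now",topz(im,d))
imw,dw=snapshot("wrist");mw=camera_model("wrist");cv2.imwrite("pics/w9.png",imw)
mk,c,N=blob(imw,172,8,(220,170,340,280));print(c,N,"knob top z", (lambda D:D)(None))
ys,xs=np.nonzero(mk)
def wz(x,y,d,m):
    u=cv2.undistortPoints(np.array([[[x,y]]],float),m["intrinsics"],np.array(m["distortion"]))[0,0];return m["T"][:3,:3]@(np.array([u[0],u[1],1])*d[int(y),int(x)])+m["T"][:3,3]
print(np.round([wz(c[0],y,dw,mw) for y in range(ys.min(),ys.max(),3)],4).tolist())
m1=np.load("w1m.npy",allow_pickle=True).item();d1=np.load("w1.npy")
print("w1",np.round([wz(278,y,d1,m1) for y in range(200,233,3)],4).tolist())
E
```

```text
[[-0.492  0.008 -0.87 ]
 [ 0.87   0.002 -0.492]
 [-0.002 -1.    -0.008]] [ 0.042  0.323 -0.03   1.21   0.002 -0.473] [0.5291 0.0226 0.1758] 9.95 F [-0.05  0.92 -0.2 ] w 0.7024415687644864
yaw 119.49 2.3830851707246037 -27.108582461613683
before ((np.float64(316.0), np.float64(210.61261261261262)), 111, array([0.0005, 0.0898, 0.0954, 0.0965]), array([0.52203875, 0.09732231]))
now ((np.float64(287.0438596491228), np.float64(210.40350877192984)), 114, array([0.0008, 0.0895, 0.0949, 0.0969]), array([0.53268286, 0.02237646]))
(np.float64(279.16580976863753), np.float64(211.58097686375322)) 778 knob top z None
[[0.5155, 0.0174, 0.0671], [0.5152, 0.0172, 0.0782], [0.5156, 0.0173, 0.0856], [0.5157, 0.0173, 0.094], [0.5182, 0.0187, 0.0927], [0.5203, 0.0199, 0.0927], [0.5225, 0.0212, 0.0929], [0.5244, 0.0223, 0.0937], [0.5267, 0.0235, 0.0937], [0.529, 0.0249, 0.0931], [0.5315, 0.0263, 0.0926], [0.5336, 0.0275, 0.0929]]
w1 [[0.5049, 0.0993, 0.0733], [0.5044, 0.0994, 0.084], [0.5048, 0.0993, 0.0911], [0.5058, 0.099, 0.0957], [0.5082, 0.0986, 0.0958], [0.5103, 0.0981, 0.0968], [0.513, 0.0976, 0.096], [0.5158, 0.0971, 0.0952], [0.5185, 0.0965, 0.0946], [0.52, 0.0962, 0.0972], [0.5233, 0.0956, 0.0953]]
```

View pics/s9c.png

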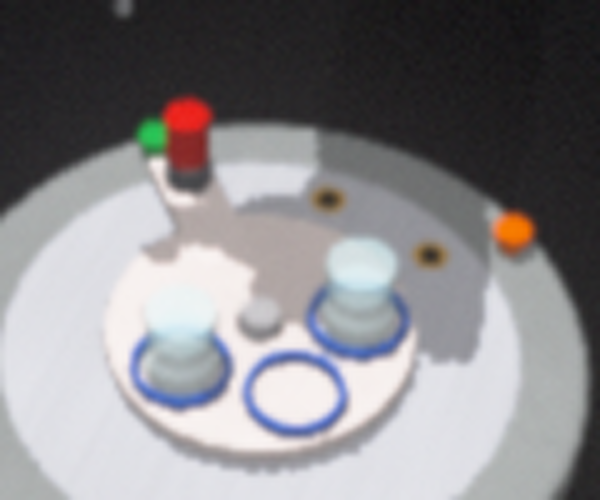

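View pics/w9.png

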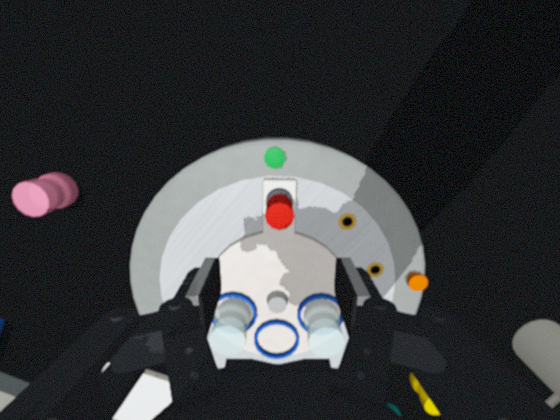

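```bash
python3 -c "
from station import *
print(hand_in(),read_state()['time'])"
```

```text
the job is handed in; nothing more can be done
the job is handed in; nothing more can be done
```

The index pin is seated in the hole beside the green stud. The gripper has let go and stands about 80 mm above the knob.

**What I did:**
- I gripped the red knob, lifted it about 10.5 mm and turned the turntable anticlockwise by 0.65 rad.
- I eased the pin down onto the ring and opened the fingers around the knob.
- With the loose fingers I nudged the knob on in millimetre steps until the pin dropped in by itself. The wrist force read 4 N during the push and about 1 N after the drop.
- I then backed off, raised the gripper and handed the job in at about 10 s of the 51 s allowed.

**Last checks:**
- **Pin depth:** the wrist camera's depth puts the knob top at about 93–94 mm above the table, against 94 mm expected when seated. The scene camera's knob height is the same as before the job to within 1 mm. Riding on the ring it would be 8 mm higher.
- **Bottles:** both stand upright in their wells.
- **Other things on the bench:** the parts I looked at in the last pictures show nothing moved, but I did not compare every bystander one by one.
- **Where measurements disagreed:** the two cameras put the hole about 2 mm apart (0.69 and 0.71 rad), so I felt for it as asked.
- **Not checked:** I did not push sideways on the seated pin to test that it locks, to avoid loading it.

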